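# Divert the stone balls to the blue tin

### The job

First swing the diverter lever of the wooden Y-chute fully over to the side where the blue tin stands, until you feel it come up against its stop, without forcing it. Then pour the three stone balls out of the scoop into the top of the chute so that they all roll down into the blue tin, and set the empty scoop back upright on the black pad. Leave the other goods on the stall alone.

Things in the scene. Friction and masses are not known exactly. Their poses are not given: they have to be found in the camera images.
- chute: Wooden Y-chute, fixed. Origin on the table; x axis level, pointing downhill, z up. Floor slopes 16 deg, from height 163 mm at x=-160 (end wall) to 74 at x=150 (two open exits, centred on y=+66 and -66). Channel 100 wide inside from x=-160 to 0, then it forks round a middle wedge. Walls 6 thick, standing 40 above the floor (tops at height 203 at x=-160, 157 at 0, 130 at 100).
- guard_edge (a point): Middle of the downhill lower edge of the clear guard plate roofing the fork: chute x=98, y=0, height 207. Plate covers chute x=-30 to 98, y=+-118, top at 214, on rods at y=+-111. The lever post is under it, just uphill of this edge: out of reach from straight above; fingers get there leaning 20 to 45 deg from vertical, pointing down and uphill (wrist on the downhill side). Axes as chute.
- chute_mouth (a point): Point on the chute's floor where to pour: middle of the channel, chute x=-110 y=0, height 149. The channel walls rise 40 above the floor there. Axes as chute.
- flap (a joint): Flap angle, rad. Vertical hinge at chute x=20 y=0; red blade 96 mm long points uphill, lever downhill. 0 = along the channel; positive = counter-clockwise from above: lever goes to chute +y, blade closes the -y side, balls leave by the +y exit. So the lever points to the open exit. Hard stops near +-0.44. Friction 0.18 N m (2.6 N at the post) holds it where left.
- lever_post (a point): Yellow upright round post on the lever's end, 14 mm diameter, 70 from the hinge axis. Point on its axis at height 175; post free from height 156 to 196. In mid position at chute x=90, y=0; travels 30 mm to each side. Room for fingers on both sides of it, down to height 158.
- tin_blue: Blue tin with an open standing lid, fixed under one exit of the chute (which one differs). Open box 150 (its x, parallel to the chute's x) x 110 (y) x 60 high; origin at the centre of its underside; its centre is at chute x=210 and y=+68 or -68. Lid stands at its +x edge up to height 157.
- tin_black: Black tin, same size and frame, under the other exit. Must stay empty.
- scoop_grip (a point): Middle of the scoop's dark wooden handle block: 16 mm thick (point y), 40 along x, 46 high, on a bridge whose top is 24 below the point. x points to the open pouring end, z up; 110 above the scoop's underside. Tray 130 x 54, walls 62 high, balanced under the handle, 0.22 kg. Its floor drops 15 deg to the closed back, so balls stay until tipped nose down over 15 deg; 40 deg empties it.
- scoop_lip (a point): Middle of the scoop's pouring edge: 70 ahead (x) of scoop_grip and 67 below it; same axes. The front edge of its underside is 43 straight below in the scoop's frame.
- pad_middle (a point): Centre of the top of the black pad, 210 x 150 x 6 high, fixed on the table (long side along the point's x), on which the scoop stands.
- ball0_center (a point): Centre of the green polished stone ball, 36 mm diameter, about 60 g. The three balls lie one behind another in the scoop, between its side walls (46 apart).
- ball1_center (a point): Centre of the brown-red stone ball, 36 diameter.
- ball2_center (a point): Centre of the marble ball, 36 diameter.
- flask: Steel vacuum flask, 68 diameter, 210 high, bystander; origin at its foot.
- drink_can: Blue drink can, 66 x 115 high, bystander; origin at its foot.
- white_cup: White cup, 80 x 90 high, bystander; origin at its foot.
- bead_jar: Amber jar with red cap, 68 x 80 high, bystander; origin at its foot.
- wrench: Wrench, 150 long, lying flat, bystander.
- bangle: Copper bangle, 72 diameter, 14 high, lying flat, bystander.

How it is judged (in metres and radians):
On the way, in this order (a step that is already met when the one before it is completed fails the run):
1. the lever is fully over (within 0.04 rad of the stop) on the blue tin's side, with the balls still in the scoop on its pad (((y of tin_blue in the frame of chute above 0 m and value of joint flap above 0.4 rad) or (y of tin_blue in the frame of chute below 0 m and value of joint flap below -0.4 rad)) and horizontal distance between scoop_grip and pad_middle below 0.06 m and distance between each of ball0_center, ball1_center, ball2_center and scoop_grip below 0.12 m), for 0.2 s.
2. the scoop is tipped nose down by more than 17 deg with its lip over the upper channel of the chute (angle between scoop_grip's own z axis and vertical above 0.3 rad and x of scoop_lip in the frame of chute between -0.165 and -0.02 m and y of scoop_lip in the frame of chute between -0.055 and 0.055 m), for 0.1 s.
3. all three balls are in the blue tin (x of ball0_center in the frame of tin_blue between -0.075 and 0.075 m and y of ball0_center in the frame of tin_blue between -0.055 and 0.055 m and z of ball0_center in the frame of tin_blue between 0 and 0.062 m and x of ball1_center in the frame of tin_blue between -0.075 and 0.075 m and y of ball1_center in the frame of tin_blue between -0.055 and 0.055 m and z of ball1_center in the frame of tin_blue between 0 and 0.062 m and x of ball2_center in the frame of tin_blue between -0.075 and 0.075 m and y of ball2_center in the frame of tin_blue between -0.055 and 0.055 m and z of ball2_center in the frame of tin_blue between 0 and 0.062 m), for 0.2 s.
At the end, for the whole second after the job is handed in: All three balls lie inside the blue tin, the flap is still on the blue tin's side (within 0.06 rad of its stop), and the scoop stands flat (under 4.6 deg) on the black pad, its handle within 60 mm of the pad's middle, released (all of step 3 and ((y of tin_blue in the frame of chute above 0 m and value of joint flap above 0.38 rad) or (y of tin_blue in the frame of chute below 0 m and value of joint flap below -0.38 rad)) and angle between scoop_grip's own z axis and vertical below 0.08 rad and horizontal distance between scoop_grip and pad_middle below 0.06 m and z of scoop_grip in the frame of pad_middle between 0.105 and 0.115 m and contact force between scoop and the fingers below 0.1 N); the robot touches nothing.
It fails at once if the lever is forced (more than 40 N from the fingers) (contact force between the fingers and flap above 40 N).
It fails at once if one of the other goods (flask, can, cup, jar, wrench, bangle) is moved over 30 mm (distance of any of flask, drink_can, white_cup, bead_jar, wrench, bangle from where it was at the start of the episode above 0.03 m).
It also fails if it takes over 72 s, if anything falls off the work surface, if the arm or the gripper's body presses on something with over 40 N, if the wrist force passes 120 N, or if a joint passes its speed limit or range.

### The arm

A 6-joint arm with a two-finger parallel gripper is mounted at the origin on the work surface. World frame = base frame: x ahead of the robot, y to its left, z up, the work surface at z = 0. Lengths are in mm, angles in rad, forces in N, time in s.
With the tool pointing down it reaches from about 300 to 775 mm from the base axis. Payload 14.6 kg.
Tool frame: the origin (TCP) lies midway between the tips of the shut fingers; the grasp point (between the pads) lies 19 mm behind it (pinch_z is the distance from the TCP to the grasp point, in mm); z points along the fingers, y is the direction in which the jaws open and shut (so a half turn about z gives the same grasp; the last joint's range is limited). The gripper opens to 94 mm and grips with 3 to 60 N. Pads are 16 mm wide; open, the fingers measure 119 mm over their backs; the gripper's body (75 mm by 177 mm) begins 78 mm behind the grasp point.
Start: joints at [-1.373, 0.3, 1.521, -0, 1.321, -0.067], TCP at [143.937, -530.821, 205.446] pointing down, gripper open.
Joint ranges: [-3.03, 3.03], [-0.79, 2.21], [0.23, 2.52], [-1.04, 4.18], [0, 3.07], [-2.55, 2.55]. Speed limits (rad/s): [2.22, 2.22, 2.57, 3.14, 3.14, 3.14].

### API

Orientations are given as [roll, pitch, yaw] about the fixed x, y, z axes, in that order (R = Rz(yaw) Ry(pitch) Rx(roll)).
In Python, from cell import read_state, camera, sign_off, pinch_z gives the robot as it stands. The module is installed in compiled form; this text tells all that it offers.
- The arm moves only by the tool servo_tool, never from a script. Its argument "series" is a list of rows, each a list of 6 numbers: the shift along the tool's x, y, z in cm, then the turn, a rotation vector about the tool's x, y, z in rad. In form: [[tx, ty, tz, rx, ry, rz], ...]. A call has exactly 10 rows; each row is the pose to reach, as a shift and turn from the pose commanded when the call began, along the tool's axes at that moment; what a row does not reach only later rows make up. A row lasts 1/12 s, in which the tool goes at most 41.7 mm and 7.16 degrees, less where a joint would pass 70% of its speed; a pose out of reach is approached as far as the arm can. A call with a gripper value outside its range is refused whole. "gripper" is the finger opening in cm, from 0 to 9.4, set as the call begins (left out, the last holds). The fingers move at their own pace and stop on an object; "grip_force" is the grip in N (left out, the last holds). Time passes only in rows, so rows that repeat a pose let the fingers close, or fill a call up. It gives the time, the measured TCP pose, the force and the opening at its end, in the units of the state.
- read_state(): the state, without advancing time (a new reading comes with each control period).
- camera(name): name is "side" or "top" or "wrist"; returns a dict with "pixels" (384x512x3 uint8, red, green, blue), "fx", "fy", "cx", "cy" (pixels), "pose" (4x4, takes a point from camera to world coordinates); the wrist camera has in their place "mount" (4x4, takes a point from camera to tool coordinates, whose origin is the TCP and whose axes are the flange's). Camera axes: x right, y down, z forward; pixel columns grow to the right and rows downward; lengths in mm; the calibration is good to about 2 mm. A picture is of the moment at which its call begins: read the wrist's pose just before it. There is no depth.
- sign_off(): hands the job in, once; it reports no verdict.
The state is a dict: "clock": time; "joints": joint angles; "qd": joint speeds; "effort": joint torques, N m; "eef_pos": TCP position; "eef_rot": TCP orientation; "wrist_force": force on the tool from outside, world axes, zero at the start; "moment": the same for the moment, N m; "finger_gap": finger opening in mm.
Only numpy, scipy, OpenCV 4.12 (cv2) and the standard library are available. Lean on these libraries where they do the work, as an engineer would, in place of code of your own. Each camera call takes 0.05 s, during which the arm holds its last target.

## Working session

There is one attempt and no reset: what is moved stays moved. The work goes in short steps, Python scripts to look and compute and a tool call to move; the robot and the scene stay as the last step left them, time stands still between calls to the robot, and variables do not carry over. Pictures are saved under pics/ and viewed, and the job is handed in when it is done.

Besides the shell and the picture viewer there is one more tool, called by a JSON object that holds its "method" and its "body", one argument or row to a line. servo_tool: Moves the arm, as the interface text tells. Its arguments: {"type":"object","properties":{"series":{"type":"array"},"gripper":{"type":"number"},"grip_force":{"type":"number"}},"required":["series"]}

```bash
mkdir -p pics; ls; python3 - <<'E'
from cell import *
import cv2,pickle
s=read_state();print(s,pinch_z)
d={}
for n in("side","top","wrist"):
    c=camera(n);d[n]=c
    cv2.imwrite(f"pics/{n}0.png",c["pixels"][:,:,::-1])
    print(n,c["fx"],c["fy"],c["cx"],c["cy"],c.get("pose",c.get("mount")))
pickle.dump(d,open("c0.pkl","wb"))
E
```

```text
pics
{'clock': 0.0, 'joints': array([-1.37260208e+00,  3.00486047e-01,  1.52161908e+00, -2.74041266e-06,
        1.32069776e+00, -6.66078015e-02]), 'qd': array([ 0.00042036, -0.00063272, -0.00050106,  0.00139647, -0.00013142,
        0.0008468 ]), 'effort': array([ 3.87135791e-03, -5.31803513e+01, -3.52733946e+01,  7.10428390e-02,
        2.43738864e-02, -9.42697943e-05]), 'eef_pos': array([ 143.8823296 , -530.55747019,  204.8620621 ]), 'eef_rot': array([-3.14038493e+00, -7.79029202e-05,  2.64802683e-01]), 'wrist_force': array([-0.38398686,  0.0315476 , -0.71630574]), 'moment': array([-0.04029524, -0.02311042, -0.01655165]), 'finger_gap': 93.58717809135885} 18.8
side 369.9340868802602 369.9340868802602 259.5218004132893 195.73207879649587 [[-1.01070521e-01 -9.26073910e-01  3.63554484e-01  1.52197358e+02]
 [-9.94854358e-01  9.66638696e-02 -3.03463757e-02  7.44581437e+01]
 [-7.03959642e-03 -3.64750887e-01 -9.31078533e-01  1.09457261e+03]
 [ 0.00000000e+00  0.00000000e+00  0.00000000e+00  1.00000000e+00]]
top 421.8631577505477 421.8631577505477 252.16753004336152 188.30028914230655 [[ 6.57899269e-05 -9.95727922e-01  9.23358067e-02  4.13884821e+02]
 [-9.99962625e-01 -8.63797760e-04 -8.60251412e-03  4.54996487e+01]
 [ 8.64552297e-03 -9.23317897e-02 -9.95690763e-01  1.52080788e+03]
 [ 0.00000000e+00  0.00000000e+00  0.00000000e+00  1.00000000e+00]]
wrist 303.15502028813034 303.15502028813034 256.421945631739 194.575549466042 [[ 5.35186354e-04 -9.62381056e-01 -2.71702810e-01  7.85155309e+01]
 [ 9.99999281e-01  2.23605486e-04  1.17772902e-03 -8.86849258e-01]
 [-1.07266986e-03 -2.71703245e-01  9.62380484e-01 -1.79832319e+02]
 [ 0.00000000e+00  0.00000000e+00  0.00000000e+00  1.00000000e+00]]
```

View pics/side0.png

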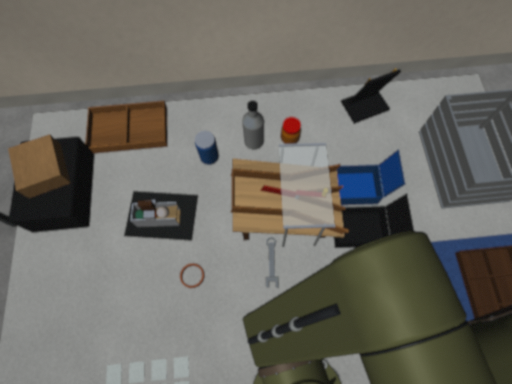

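View pics/top0.png

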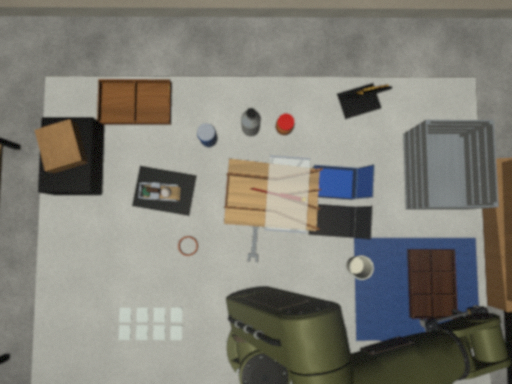

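View pics/wrist0.png

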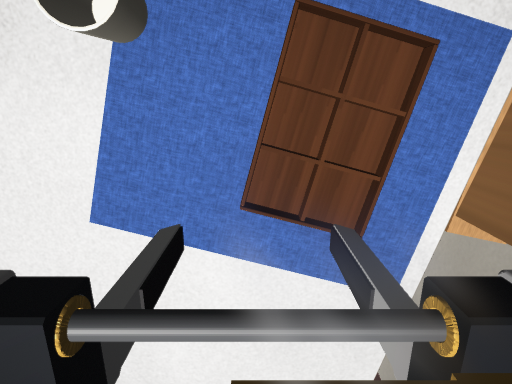

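```bash
python3 - <<'E'
import cv2
a=cv2.imread("pics/top0.png");b=cv2.imread("pics/side0.png")
cv2.imwrite("pics/t1.png",cv2.resize(a[145:240,215:385],None,fx=4.7,fy=4.7,interpolation=cv2.INTER_CUBIC))
cv2.imwrite("pics/t2.png",cv2.resize(a[155:225,125:205],None,fx=7,fy=7,interpolation=cv2.INTER_CUBIC))
cv2.imwrite("pics/s1.png",cv2.resize(b[135:255,225:415],None,fx=4.2,fy=4.2,interpolation=cv2.INTER_CUBIC))
cv2.imwrite("pics/s2.png",cv2.resize(b[180:250,120:205],None,fx=7,fy=7,interpolation=cv2.INTER_CUBIC))
E
```

```text
(no output)
```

View pics/t1.png

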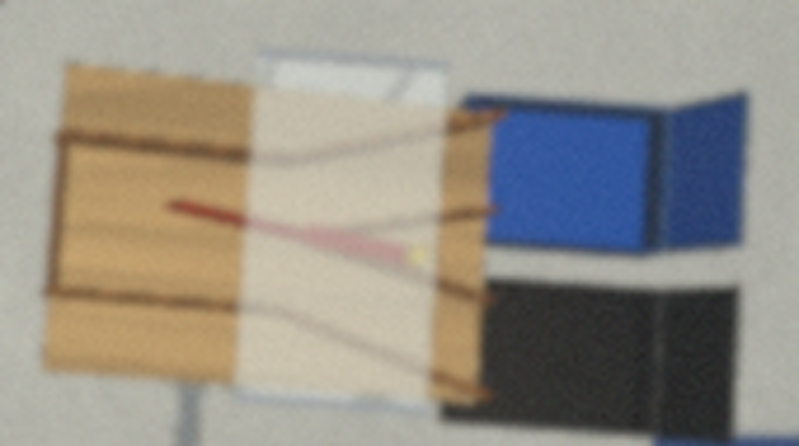

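View pics/t2.png

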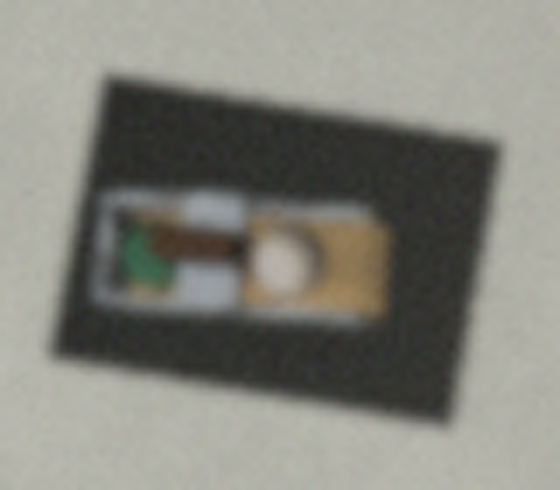

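View pics/s1.png

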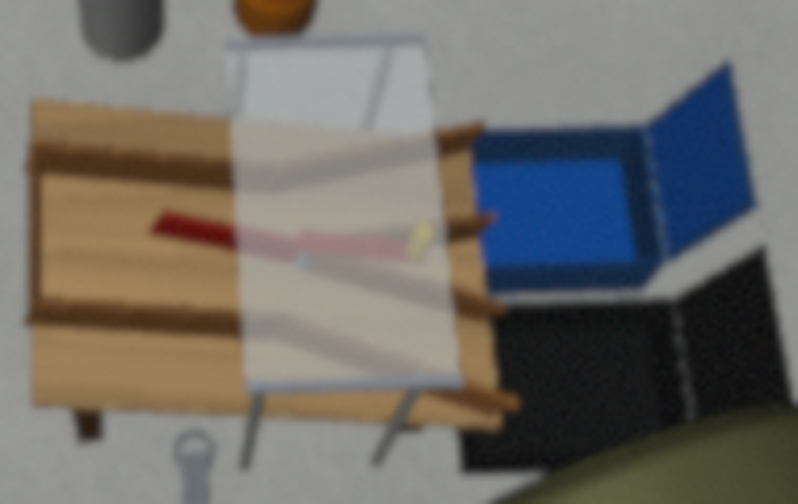

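View pics/s2.png

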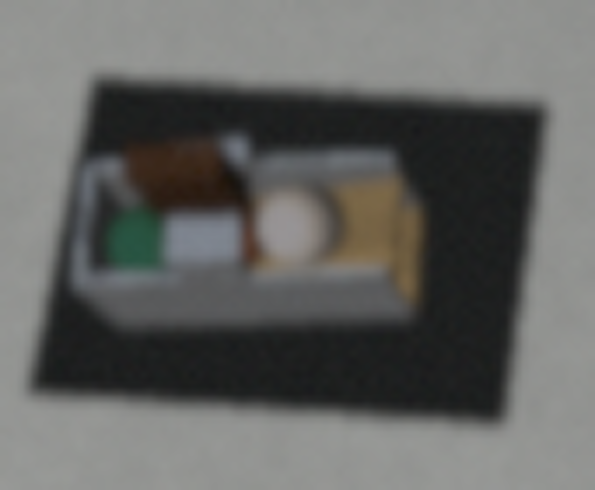

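```bash
cat > h.py <<'E'
import numpy as np,pickle
def ray(c,u,v,z,T=None):
    P=c["pose"] if T is None else T
    d=P[:3,:3]@np.array([(u-c["cx"])/c["fx"],(v-c["cy"])/c["fy"],1]);o=P[:3,3]
    return o+d*(z-o[2])/d[2]
def rd(c,u,v,T=None):
    P=c["pose"] if T is None else T
    d=P[:3,:3]@np.array([(u-c["cx"])/c["fx"],(v-c["cy"])/c["fy"],1]);return P[:3,3],d/np.linalg.norm(d)
def proj(c,p,T=None):
    P=c["pose"] if T is None else T
    q=P[:3,:3].T@(np.array(p)-P[:3,3]);return c["fx"]*q[0]/q[2]+c["cx"],c["fy"]*q[1]/q[2]+c["cy"]
E
python3 - <<'E'
from h import *
np.set_printoptions(precision=1,suppress=True)
d=pickle.load(open("c0.pkl","rb"));t=d["top"];s=d["side"]
def T1(p,z):return ray(t,(p[0]+.5)/4.7-.5+215,(p[1]+.5)/4.7-.5+145,z)
def T2(p,z):return ray(t,(p[0]+.5)/7-.5+125,(p[1]+.5)/7-.5+155,z)
def S1(p,z):return ray(s,(p[0]+.5)/4.2-.5+225,(p[1]+.5)/4.2-.5+135,z)
def S2(p,z):return ray(s,(p[0]+.5)/7-.5+120,(p[1]+.5)/7-.5+180,z)
print("plate top",[T1(p,214) for p in[(262,50),(235,400),(447,65),(435,405)]])
print("plate side",[S1(p,214) for p in[(228,44),(248,386),(425,40),(462,383)]])
print("board top",[T1(p,z) for p,z in[((65,65),163),((45,370),163),((493,112),74),((478,405),74)]])
print("board side",[S1(p,z) for p,z in[((33,100),163),((33,405),163)]])
print("wall tops top",[T1(p,z) for p,z in[((62,135),203),((50,293),203),((500,115),116),((490,395),116),((492,210),116),((488,298),116)]])
print("pad",[T2(p,6) for p in[(107,75),(500,147),(450,423),(53,355)]],[S2(p,6) for p in[(98,78),(545,104),(502,420),(33,390)]])
print("handle top",[T2(p,139) for p in[(155,240),(243,247)]],"S",[S2(p,139) for p in[(125,147),(210,140)]])
print("back wall top",[T2(p,68) for p in[(115,190),(95,305)]],"lip",[T2(p,49) for p in [(390,225),(383,315)]])
print("post",T1((418,255),196), S1((425,228),196))
print("flap blade tip",T1((172,204),180),T1((300,232),180))
E
```

```text
plate top [array([639.2, -22.8, 214. ]), array([406.8,  -4.2, 214. ]), array([ 629.3, -146.2,  214. ]), array([ 403.6, -135.5,  214. ])]
plate side [array([636.7, -21.1, 214. ]), array([408.4,  -5.4, 214. ]), array([ 626.3, -147.4,  214. ]), array([ 397.2, -131. ,  214. ])]
board top [array([637.3, 111. , 163. ]), array([426.9, 123.5, 163. ]), array([ 617.4, -200.3,   74. ]), array([ 402.5, -186.2,   74. ])]
board side [array([636.2, 108.5, 163. ]), array([424.8, 124.3, 163. ])]
wall tops top [array([583.3, 110.8, 203. ]), array([477.5, 118.2, 203. ]), array([ 609.3, -198.1,  116. ]), array([ 409.8, -188. ,  116. ]), array([ 541. , -191.4,  116. ]), array([ 478.3, -187.6,  116. ])]
pad [array([637.6, 438.6,   6. ]), array([600.4, 235.3,   6. ]), array([458.2, 259.1,   6. ]), array([492.8, 462.6,   6. ])] [array([636. , 436.3,   6. ]), array([602.1, 234.2,   6. ]), array([457. , 258.6,   6. ]), array([491.4, 461.1,   6. ])]
handle top [array([539.9, 379.7, 139. ]), array([536.6, 338.4, 139. ])] S [array([546.1, 380.8, 139. ]), array([545.6, 347.3, 139. ])]
back wall top [array([571.1, 417.1,  68. ]), array([514.2, 425.6,  68. ])] lip [array([555.7, 284.4,  49. ]), array([510.6, 287.2,  49. ])]
post [ 503.5 -127.8  196. ] [ 504.1 -129.8  196. ]
flap blade tip [539.2  37.  180. ] [520.1 -49.9 180. ]
```

```bash
cat >> h.py <<'E'
from scipy.spatial.transform import Rotation as Rn
O=np.array([520.3,-42.9,0]);X=np.array([-.0686,-.9976,0]);Y=np.array([.9976,-.0686,0]);Z=np.array([0,0,1.])
C=lambda x,y,z:O+X*x+Y*y+Z*z
def toC(p):
    p=np.array(p)-O;return np.array([p@X,p@Y,p[2]])
def lean(th,yaw=0):
    # tool y = chute +y rotated by yaw; tool z down, leaning uphill th deg
    x=Rn.from_rotvec([0,0,yaw]).apply(X);y=Rn.from_rotvec([0,0,yaw]).apply(Y);th=np.radians(th)
    z=-x*np.sin(th)-Z*np.cos(th);return Rn.from_matrix(np.c_[np.cross(y,z),y,z])
def delta(p,R,s=None):
    from cell import read_state
    s=s or read_state();R0=Rn.from_euler("xyz",s["eef_rot"])
    return np.round(R0.inv().apply(np.array(p)-s["eef_pos"])/10,2),np.round((R0.inv()*R).as_rotvec(),3)
def st():
    from cell import read_state
    s=read_state();R=Rn.from_euler("xyz",s["eef_rot"]).as_matrix()
    print("t",round(s["clock"],2),"pos",s["eef_pos"].round(1),"chute",toC(s["eef_pos"]).round(1),"q",s["joints"].round(2),"F",s["wrist_force"].round(1),"gap",round(s["finger_gap"],1))
    print("tool y",R[:,1].round(3),"z",R[:,2].round(3));return s
E
python3 - <<'E'
from h import *
s=st()
t=pickle.load(open("c0.pkl","rb"))["top"]
print("cup",ray(t,360,267,60))
for n,p in(("pre",C(150,-45,240)),("in",C(85,-45,166))):print(n,p,delta(p,lean(40)))
E
```

```text
t 0.15 pos [ 143.9 -530.7  205.1] chute [ 512.4 -342.   205.1] q [-1.37  0.3   1.52  0.    1.32 -0.07] F [ 0.8  1.3 -0.3] gap 93.9
tool y [ 0.262 -0.965 -0.001] z [-0.     0.001 -1.   ]
cup [ 278.88607062 -336.59505224   60.        ]
pre [ 465.118 -189.453  240.   ] (array([ 39.93, -24.53,  -3.47]), array([ 0.43 ,  0.605, -1.184]))
in [ 469.577 -124.609  166.   ] (array([ 42.06, -30.66,   3.93]), array([ 0.43 ,  0.605, -1.184]))
```

{"method": "servo_tool", "body": {
  "series": [
    [2, -1.2, -1.5, 0.02, 0.03, -0.06],
    [4, -2.4, -3, 0.04, 0.06, -0.12],
    [6, -3.6, -4.5, 0.065, 0.09, -0.18],
    [8, -4.8, -6, 0.086, 0.12, -0.236],
    [10, -6, -6, 0.108, 0.15, -0.295],
    [12, -7.2, -6, 0.13, 0.18, -0.354],
    [14, -8.4, -6, 0.15, 0.21, -0.413],
    [16, -9.6, -6, 0.17, 0.24, -0.472],
    [18, -10.8, -6, 0.194, 0.27, -0.531],
    [20, -12, -6, 0.215, 0.3, -0.59]
  ],
  "gripper": 0,
  "grip_force": 20
}}

```text
clock: 0.98
eef_pos: [306.2, -361.7, 265.4]
eef_rot: [-3.021, -0.346, 0.843]
wrist_force: [0.3, 0.4, -0.2]
finger_gap: 30.9
```

```bash
python3 - <<'E'
from h import *
s=st()
for n,p in(("pre",C(150,-45,240)),("in",C(85,-45,166))):print(n,p,delta(p,lean(40)))
E
```

```text
t 0.98 pos [ 306.2 -361.7  265.4] chute [ 332.8 -191.7  265.4] q [-1.1   0.22  1.53  0.27  1.64 -0.41] F [ 0.3  0.4 -0.2] gap 30.9
tool y [ 0.769 -0.63  -0.113] z [ 0.134  0.332 -0.934]
pre [ 465.118 -189.453  240.   ] (array([21.19,  1.65, 10.21]), array([ 0.214,  0.303, -0.592]))
in [ 469.577 -124.609  166.   ] (array([23.51, -1.25, 19.33]), array([ 0.214,  0.303, -0.592]))
```

{"method": "servo_tool", "body": {
  "series": [
    [2.1, 0.2, 1, 0.02, 0.03, -0.06],
    [4.2, 0.3, 2, 0.043, 0.06, -0.12],
    [6.3, 0.5, 3, 0.064, 0.09, -0.18],
    [8.4, 0.7, 4, 0.086, 0.12, -0.236],
    [10.6, 0.8, 5.1, 0.107, 0.15, -0.296],
    [12.7, 1, 6.1, 0.128, 0.182, -0.355],
    [14.8, 1.2, 7.1, 0.15, 0.212, -0.414],
    [17, 1.3, 8.2, 0.171, 0.242, -0.474],
    [19.1, 1.5, 9.2, 0.193, 0.273, -0.533],
    [21.2, 1.7, 10.2, 0.214, 0.303, -0.592]
  ]
}}

```text
clock: 1.82
eef_pos: [466.0, -190.1, 239.4]
eef_rot: [-3.141, -0.698, 1.502]
wrist_force: [-0.4, -1.6, -0.5]
finger_gap: 0.4
```

```bash
python3 - <<'E'
from h import *
import cv2
s=st()
for n,p in(("pre",C(150,-45,240)),("in",C(85,-45,166))):print(n,p,delta(p,lean(40)))
R=Rn.from_euler("xyz",s["eef_rot"]).as_matrix()
from cell import *
c=camera("wrist");cv2.imwrite("pics/w1.png",c["pixels"][:,:,::-1])
T=np.eye(4);T[:3,:3]=R;T[:3,3]=s["eef_pos"];T=T@c["mount"]
print("post exp px",proj(c,C(89,-10.6,196),T),proj(c,C(89,-10.6,156),T))
E
```

```text
t 1.82 pos [ 466.  -190.1  239.4] chute [150.6 -44.1 239.4] q [-0.74  0.39  1.46  0.54  1.74 -0.7 ] F [-0.4 -1.6 -0.5] gap 0.4
tool y [ 0.998 -0.068 -0.   ] z [ 0.044  0.641 -0.766]
pre [ 465.118 -189.453  240.   ] (array([ 0.09, -0.09, -0.  ]), array([-0.,  0., -0.]))
in [ 469.577 -124.609  166.   ] (array([ 0.31, -0.09,  9.84]), array([-0.,  0., -0.]))
post exp px (np.float64(296.69384552406376), np.float64(182.525988570871)) (np.float64(291.69899586006187), np.float64(200.7893590033208))
```

View pics/w1.png

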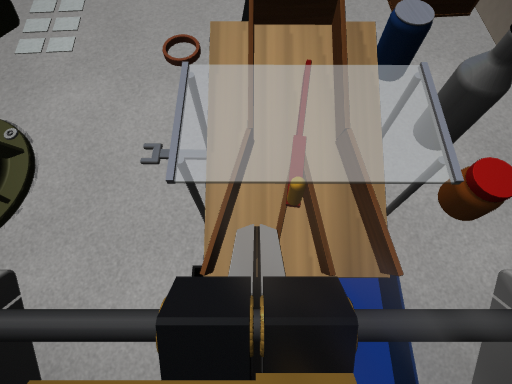

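{"method": "servo_tool", "body": {
  "series": [
    [0.1, 0, 1.2, 0, 0, 0],
    [0.1, 0, 2.4, 0, 0, 0],
    [0.2, 0, 3.6, 0, 0, 0],
    [0.2, 0, 4.8, 0, 0, 0],
    [0.2, 0, 6, 0, 0, 0],
    [0.3, 0, 7, 0, 0, 0],
    [0.3, 0, 8, 0, 0, 0],
    [0.3, 0, 9, 0, 0, 0],
    [0.3, 0, 9.8, 0, 0, 0],
    [0.3, 0, 9.8, 0, 0, 0]
  ]
}}

```text
clock: 2.7
eef_pos: [469.6, -125.1, 165.3]
eef_rot: [-3.138, -0.697, 1.498]
wrist_force: [0.4, -0.1, 0.4]
finger_gap: 0.4
```

{"method": "servo_tool", "body": {
  "series": [
    [0, 0.3, 0, 0, 0, 0],
    [0, 0.6, 0, 0, 0, 0],
    [0, 0.9, 0, 0, 0, 0],
    [0, 1.2, 0, 0, 0, 0],
    [0, 1.5, 0, 0, 0, 0],
    [0, 1.8, 0, 0, 0, 0],
    [0, 2.1, 0, 0, 0, 0],
    [0, 2.4, 0, 0, 0, 0],
    [0, 2.7, 0, 0, 0, 0],
    [0, 3, 0, 0, 0, 0]
  ]
}}

```text
clock: 3.53
eef_pos: [500.1, -128.4, 166.4]
eef_rot: [-3.14, -0.696, 1.499]
wrist_force: [-3.2, -2.3, 1.2]
finger_gap: 0.6
```

```bash
python3 - <<'E'
from h import *
import cv2
s=st()
R=Rn.from_euler("xyz",s["eef_rot"]).as_matrix()
from cell import *
c=camera("wrist");cv2.imwrite("pics/w2.png",c["pixels"][:,:,::-1])
E
```

```text
t 3.53 pos [ 500.1 -128.4  166.4] chute [ 86.6 -14.3 166.4] q [-0.62  0.45  1.56  0.58  1.54 -0.69] F [-3.2 -2.3  1.2] gap 0.6
tool y [ 0.997 -0.071 -0.001] z [ 0.045  0.64  -0.767]
```

View pics/w2.png

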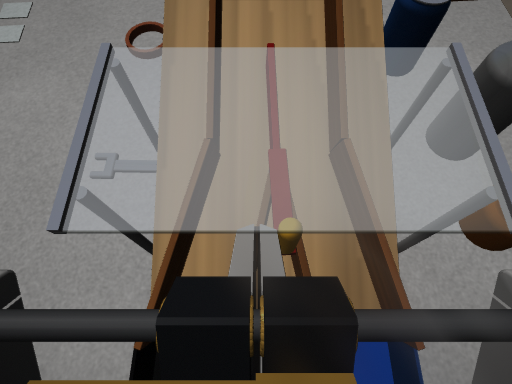

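{"method": "servo_tool", "body": {
  "series": [
    [0, 0.2, 0, 0, 0, 0],
    [0, 0.4, 0, 0, 0, 0],
    [0, 0.6, 0, 0, 0, 0],
    [0.1, 0.8, 0.1, 0, 0, 0],
    [0.1, 1, 0.1, 0, 0, 0],
    [0.1, 1.2, 0.1, 0, 0, 0],
    [0.2, 1.4, 0.1, 0, 0, 0],
    [0.2, 1.6, 0.1, 0, 0, 0],
    [0.2, 1.8, 0.2, 0, 0, 0],
    [0.2, 1.9, 0.2, 0, 0, 0]
  ]
}}

```text
clock: 4.42
eef_pos: [519.3, -126.6, 166.2]
eef_rot: [-3.141, -0.696, 1.499]
wrist_force: [-3.0, 1.2, 0.8]
finger_gap: 0.4
```

```bash
python3 - <<'E'
from h import *
import cv2
s=st()
from cell import *
c=camera("wrist");cv2.imwrite("pics/w3.png",c["pixels"][:,:,::-1])
E
```

```text
t 4.42 pos [ 519.3 -126.6  166.2] chute [ 83.6   4.8 166.2] q [-0.6   0.48  1.51  0.59  1.55 -0.66] F [-3.   1.2  0.8] gap 0.4
tool y [ 0.997 -0.071 -0.001] z [ 0.045  0.64  -0.767]
```

View pics/w3.png

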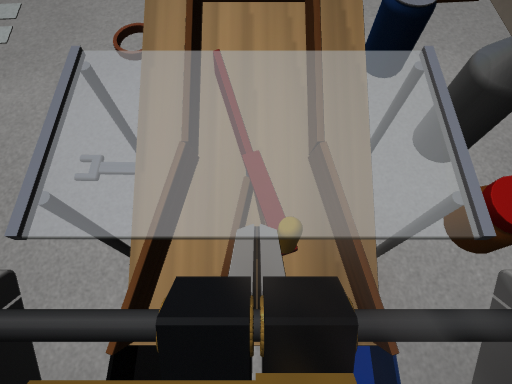

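{"method": "servo_tool", "body": {
  "series": [
    [0, 0.05, 0, 0, 0, 0],
    [0, 0.1, 0, 0, 0, 0],
    [0, 0.15, 0, 0, 0, 0],
    [0, 0.2, 0, 0, 0, 0],
    [0, 0.25, 0, 0, 0, 0],
    [0, 0.3, 0, 0, 0, 0],
    [0, 0.3, 0, 0, 0, 0],
    [0, 0.3, 0, 0, 0, 0],
    [0, 0.3, 0, 0, 0, 0],
    [0, 0.3, 0, 0, 0, 0]
  ]
}}

```text
clock: 5.3
eef_pos: [522.0, -127.1, 166.1]
eef_rot: [-3.14, -0.696, 1.499]
wrist_force: [-2.5, 1.1, -0.9]
finger_gap: 0.9
```

{"method": "servo_tool", "body": {
  "series": [
    [0, 0.05, 0, 0, 0, 0],
    [0, 0.1, 0, 0, 0, 0],
    [0, 0.15, 0, 0, 0, 0],
    [0, 0.2, 0, 0, 0, 0],
    [0, 0.2, 0, 0, 0, 0],
    [0, 0.2, 0, 0, 0, 0],
    [0, 0.2, 0, 0, 0, 0],
    [0, 0.2, 0, 0, 0, 0],
    [0, 0.2, 0, 0, 0, 0],
    [0, 0.2, 0, 0, 0, 0]
  ]
}}

```text
clock: 6.13
eef_pos: [524.1, -127.2, 166.1]
eef_rot: [-3.141, -0.696, 1.499]
wrist_force: [-1.5, 0.4, -1.5]
finger_gap: 0.4
```

{"method": "servo_tool", "body": {
  "series": [
    [0, 0.05, 0, 0, 0, 0],
    [0, 0.1, 0, 0, 0, 0],
    [0, 0.15, 0, 0, 0, 0],
    [0, 0.15, 0, 0, 0, 0],
    [0, 0.15, 0, 0, 0, 0],
    [0, 0.15, 0, 0, 0, 0],
    [0, 0.15, 0, 0, 0, 0],
    [0, 0.15, 0, 0, 0, 0],
    [0, 0.15, 0, 0, 0, 0],
    [0, 0.15, 0, 0, 0, 0]
  ]
}}

```text
clock: 6.97
eef_pos: [525.5, -127.3, 166.2]
eef_rot: [-3.141, -0.696, 1.499]
wrist_force: [-2.0, 1.9, -0.1]
finger_gap: 0.4
```

```bash
python3 - <<'E'
from h import *
import cv2
s=st()
from cell import *
c=camera("wrist");cv2.imwrite("pics/w4.png",c["pixels"][:,:,::-1])
E
```

```text
t 6.97 pos [ 525.5 -127.3  166.2] chute [ 83.8  11.  166.2] q [-0.59  0.5   1.5   0.59  1.55 -0.66] F [-2.   1.9 -0.1] gap 0.4
tool y [ 0.997 -0.071 -0.001] z [ 0.045  0.64  -0.767]
```

View pics/w4.png

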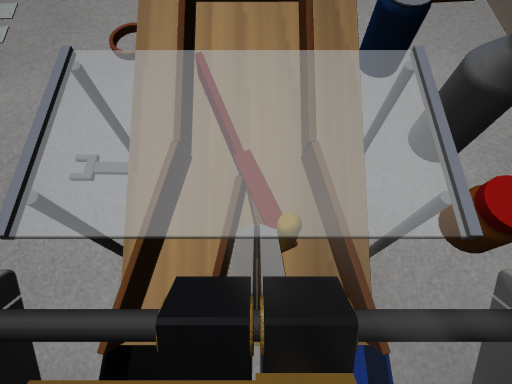

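{"method": "servo_tool", "body": {
  "series": [
    [0, 0.05, 0, 0, 0, 0],
    [0, 0.1, 0, 0, 0, 0],
    [0, 0.15, 0, 0, 0, 0],
    [0, 0.15, 0, 0, 0, 0],
    [0, 0.15, 0, 0, 0, 0],
    [0, 0.15, 0, 0, 0, 0],
    [0, 0.15, 0, 0, 0, 0],
    [0, 0.15, 0, 0, 0, 0],
    [0, 0.15, 0, 0, 0, 0],
    [0, 0.15, 0, 0, 0, 0]
  ]
}}

```text
clock: 7.85
eef_pos: [527.0, -127.4, 166.1]
eef_rot: [-3.14, -0.696, 1.499]
wrist_force: [-2.1, 1.0, -0.3]
finger_gap: 0.3
```

{"method": "servo_tool", "body": {
  "series": [
    [0, 0.05, 0, 0, 0, 0],
    [0, 0.1, 0, 0, 0, 0],
    [0, 0.1, 0, 0, 0, 0],
    [0, 0.1, 0, 0, 0, 0],
    [0, 0.1, 0, 0, 0, 0],
    [0, 0.1, 0, 0, 0, 0],
    [0, 0.1, 0, 0, 0, 0],
    [0, 0.1, 0, 0, 0, 0],
    [0, 0.1, 0, 0, 0, 0],
    [0, 0.1, 0, 0, 0, 0]
  ]
}}

```text
clock: 8.68
eef_pos: [527.7, -127.4, 166.0]
eef_rot: [-3.139, -0.696, 1.498]
wrist_force: [-5.5, -0.0, 0.3]
finger_gap: 0.3
```

{"method": "servo_tool", "body": {
  "series": [
    [0, 0.03, 0, 0, 0, 0],
    [0, 0.06, 0, 0, 0, 0],
    [0, 0.08, 0, 0, 0, 0],
    [0, 0.08, 0, 0, 0, 0],
    [0, 0.08, 0, 0, 0, 0],
    [0, 0.08, 0, 0, 0, 0],
    [0, 0.08, 0, 0, 0, 0],
    [0, 0.08, 0, 0, 0, 0],
    [0, 0.08, 0, 0, 0, 0],
    [0, 0.08, 0, 0, 0, 0]
  ]
}}

```text
clock: 9.52
eef_pos: [528.0, -127.4, 166.0]
eef_rot: [-3.138, -0.697, 1.498]
wrist_force: [-9.6, 1.1, 0.7]
finger_gap: 0.3
```

```bash
python3 - <<'E'
from h import *
import cv2
s=st()
from cell import *
c=camera("wrist");cv2.imwrite("pics/w5.png",c["pixels"][:,:,::-1])
R=Rn.from_euler("xyz",s["eef_rot"]).as_matrix()
T=np.eye(4);T[:3,:3]=R;T[:3,3]=s["eef_pos"];T=T@c["mount"]
for a in(.36,.40,.44):print(a,proj(c,C(20+70*np.cos(a),70*np.sin(a),196),T),proj(c,C(20-96*np.cos(a),-96*np.sin(a),175),T))
E
```

```text
t 9.52 pos [ 528.  -127.4  166. ] chute [ 83.8  13.5 166. ] q [-0.59  0.5   1.49  0.59  1.55 -0.65] F [-9.6  1.1  0.7] gap 0.3
tool y [ 0.998 -0.07  -0.003] z [ 0.043  0.64  -0.767]
0.36 (np.float64(278.37249695341245), np.float64(226.3528862635289)) (np.float64(199.7011228851564), np.float64(53.584906075959196))
0.4 (np.float64(283.0441716571456), np.float64(224.5394975847674)) (np.float64(195.2180272440016), np.float64(54.85372180027326))
0.44 (np.float64(287.6051891553822), np.float64(222.55745340267973)) (np.float64(190.77216021868028), np.float64(56.254090384450706))
```

View pics/w5.png

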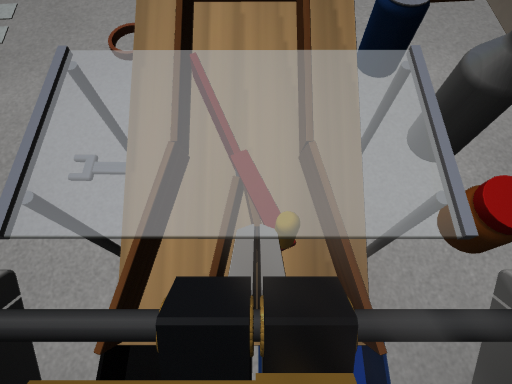

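{"method": "servo_tool", "body": {
  "series": [
    [0, -0.3, 0, 0, 0, 0],
    [0, -0.8, 0, 0, 0, 0],
    [0, -1.5, 0, 0, 0, 0],
    [0, -1.5, -1.5, 0, 0, 0],
    [0, -1.5, -4, 0, 0, 0],
    [0, -1.5, -7, 0, 0, 0],
    [0, -1.5, -10, 0, 0, 0],
    [0, -1.5, -13, 0, 0, 0],
    [0, -1.5, -16, 0, 0, 0],
    [0, -1.5, -17, 0, 0, 0]
  ]
}}

```text
clock: 10.4
eef_pos: [506.0, -237.4, 299.6]
eef_rot: [3.138, -0.693, 1.5]
wrist_force: [-0.0, 0.2, 1.0]
finger_gap: 0.5
```

```bash
python3 - <<'E'
from h import *
s=st()
print(delta([530,100,310],lean(20)),delta([538.3,358.6,230],lean(0)))
E
```

```text
t 10.4 pos [ 506.  -237.4  299.6] chute [195.   -1.  299.6] q [-0.75  0.49  1.19  0.55  1.89 -0.62] F [-0.   0.2  1. ] gap 0.5
tool y [ 0.997 -0.073  0.003] z [ 0.049  0.637 -0.769]
(array([26.68, -0.07, 20.82]), array([ 0.005, -0.344, -0.002])) (array([41.45, -1.15, 43.5 ]), array([ 0.004, -0.693, -0.003]))
```

{"method": "servo_tool", "body": {
  "series": [
    [2.7, 0, 2.1, 0, -0.034, 0],
    [5.3, 0, 4.2, 0, -0.069, 0],
    [8, 0, 6.2, 0, -0.103, 0],
    [10.7, 0, 8.3, 0, -0.138, 0],
    [13.3, 0, 10.4, 0, -0.172, 0],
    [16, 0, 12.5, 0, -0.206, 0],
    [18.7, 0, 14.6, 0, -0.24, 0],
    [21.3, 0, 16.7, 0, -0.275, 0],
    [24, 0, 18.7, 0, -0.31, 0],
    [26.7, 0, 20.8, 0, -0.344, 0]
  ],
  "gripper": 7
}}

```text
clock: 11.23
eef_pos: [529.6, 104.1, 307.9]
eef_rot: [-3.142, -0.351, 1.5]
wrist_force: [0.6, -0.4, -0.2]
finger_gap: 63.4
```

```bash
python3 - <<'E'
from h import *
s=st()
print(delta([538.3,358.6,230],lean(0)))
E
```

```text
t 11.23 pos [529.6 104.1 307.9] chute [-147.3   -0.8  307.9] q [-0.05  0.19  1.46  0.35  1.49 -0.01] F [ 0.6 -0.4 -0.2] gap 63.4
tool y [ 0.997 -0.071 -0.   ] z [ 0.024  0.343 -0.939]
(array([21.22, -0.94, 16.06]), array([ 0.   , -0.351, -0.002]))
```

{"method": "servo_tool", "body": {
  "series": [
    [2.6, -0.1, 1.2, 0, -0.035, 0],
    [5.2, -0.2, 2.8, 0, -0.07, 0],
    [7.6, -0.3, 4.6, 0, -0.105, 0],
    [10, -0.4, 6.4, 0, -0.14, 0],
    [12.2, -0.5, 8.2, 0, -0.175, 0],
    [14.4, -0.6, 10, 0, -0.21, 0],
    [16.4, -0.7, 11.8, 0, -0.245, 0],
    [18.4, -0.8, 13.6, 0, -0.28, 0],
    [20, -0.9, 15, 0, -0.315, 0],
    [21.2, -0.9, 16, 0, -0.351, 0]
  ]
}}

```text
clock: 12.07
eef_pos: [538.1, 358.2, 229.3]
eef_rot: [-3.139, 0.001, 1.502]
wrist_force: [0.1, 0.7, -0.3]
finger_gap: 70.2
```

```bash
python3 - <<'E'
from h import *
import cv2
from cell import *
s=st()
c=camera("wrist");cv2.imwrite("pics/w6.png",c["pixels"][:,:,::-1]);c2=camera("side");cv2.imwrite("pics/s6.png",c2["pixels"][:,:,::-1]);
pickle.dump((s,c),open("c6.pkl","wb"))
R=Rn.from_euler("xyz",s["eef_rot"]).as_matrix()
T=np.eye(4);T[:3,:3]=R;T[:3,3]=s["eef_pos"];T=T@c["mount"]
print(proj(c,[538.3,358.6,139],T),[proj(c,[538.3+a*X[0]+b*Y[0],358.6+a*X[1]+b*Y[1],139],T) for a,b in((20,8),(20,-8),(-20,8),(-20,-8))])
E
```

```text
t 12.07 pos [538.1 358.2 229.3] chute [-401.3   -9.7  229.3] q [0.53 0.51 1.18 0.   1.46 0.6 ] F [ 0.1  0.7 -0.3] gap 70.2
tool y [ 0.998 -0.069 -0.002] z [-0.002 -0.001 -1.   ]
(np.float64(257.654495244472), np.float64(197.38518549686387)) [(np.float64(266.08321691332543), np.float64(217.6521270281387)), (np.float64(249.18228189345928), np.float64(217.64545509259804)), (np.float64(266.4638130135627), np.float64(176.3187716140107)), (np.float64(248.8916913250186), np.float64(176.31494001208833))]
```

View pics/w6.png

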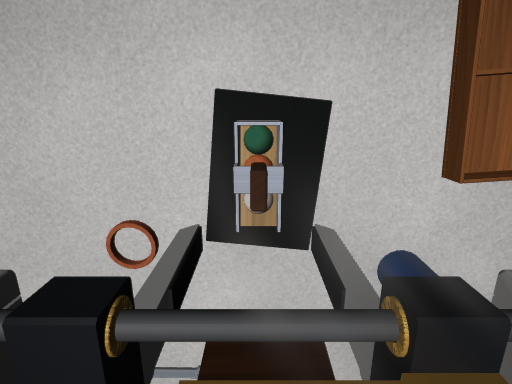

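```bash
python3 - <<'E'
import cv2
a=cv2.imread("pics/w6.png")
cv2.imwrite("pics/w6z.png",cv2.resize(a[110:240,200:330],None,fx=4.5,fy=4.5,interpolation=cv2.INTER_CUBIC))
E
```

```text
(no output)
```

View pics/w6z.png

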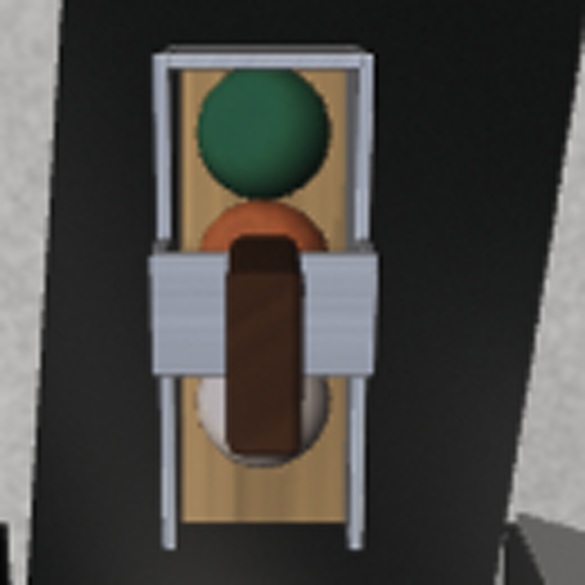

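```bash
python3 - <<'E'
from h import *
s,c=pickle.load(open("c6.pkl","rb"))
R=Rn.from_euler("xyz",s["eef_rot"]).as_matrix()
T=np.eye(4);T[:3,:3]=R;T[:3,3]=s["eef_pos"];T=T@c["mount"]
f=lambda u,v,z:ray(c,(u+.5)/4.5-.5+200,(v+.5)/4.5-.5+110,z,T).round(1)
print("handle",[f(263,v,139) for v in(271,455)],"bridge z92",[f(263,v,92) for v in(253,375)],"back top",f(263,52,68),"back",f(263,66,68),"floor front",f(263,522,45),"wall front", f(355,548,45),f(168,548,45))
print("sides x at68",f(150,60,68),f(373,60,68),"pad",[f(u,v,6) for u,v in((62,0),(28,585),(585,0))])
b=pickle.load(open("c0.pkl","rb"));
for n in("top","side"):
  for q in(359,365):print(n,q,[proj(b[n],[538.5-.07*a,q-a,139]) for a in(20,-20)])
E
```

```text
handle [array([540.4, 384.5, 139. ]), array([537.8, 345.5, 139. ])] bridge z92 [array([540.3, 379.5,  92. ]), array([538.3, 349.7,  92. ])] back top [543.4 424.4  68. ] back [543.2 421.1  68. ] floor front [534.6 293.1  45. ] wall front [560.5 283.3  45. ] [506.8 287.   45. ]
sides x at68 [515.8 424.4  68. ] [570.  420.7  68. ] pad [array([487.4, 440.2,   6. ]), array([457.1, 261.1,   6. ]), array([635.8, 430. ,   6. ])]
top 359 [(np.float64(159.11619922626716), np.float64(189.71466134461198)), (np.float64(146.92384459759154), np.float64(188.854767900554))]
top 365 [(np.float64(157.2847762902606), np.float64(189.71313502563268)), (np.float64(145.0918539709823), np.float64(188.85320943143884))]
side 359 [(np.float64(152.5716030464139), np.float64(202.13023835058434)), (np.float64(138.0361246799078), np.float64(202.5927131827879))]
side 365 [(np.float64(150.390696985057), np.float64(202.34143168255724)), (np.float64(135.85220871066304), np.float64(202.8040294827818))]
```

```bash
python3 - <<'E'
import cv2
a=cv2.imread("pics/side0.png")
cv2.imwrite("pics/s2z.png",cv2.resize(a[195:235,125:190],None,fx=12,fy=12,interpolation=cv2.INTER_NEAREST))
a=cv2.imread("pics/top0.png")
cv2.imwrite("pics/t2z.png",cv2.resize(a[175:207,132:187],None,fx=14,fy=14,interpolation=cv2.INTER_NEAREST))
E
```

```text
(no output)
```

View pics/s2z.png

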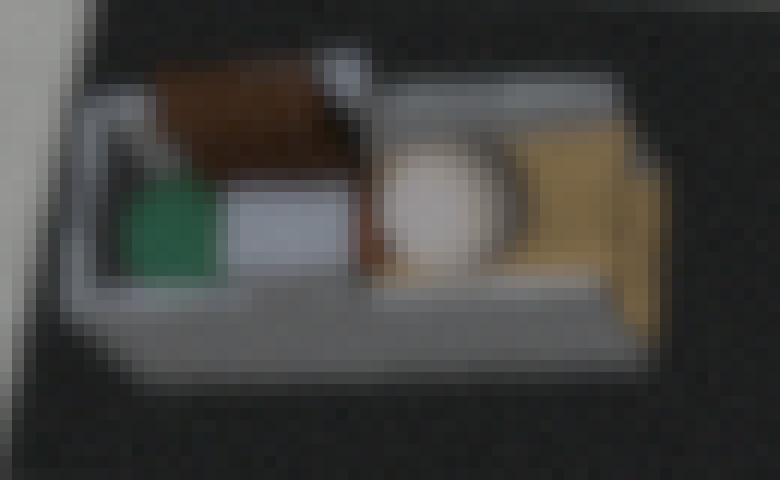

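View pics/t2z.png

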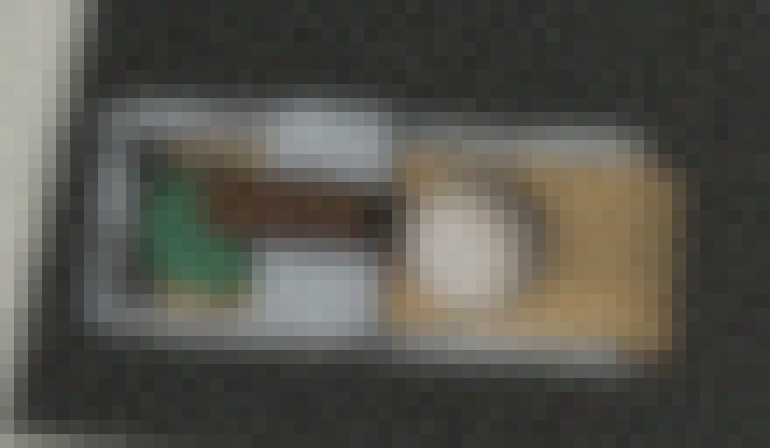

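```bash
python3 - <<'E'
from h import *
s=st()
print(delta([539.2,364.3,100],lean(0)))
E
```

```text
t 12.17 pos [537.8 358.8 228.5] chute [-402.   -10.1  228.5] q [0.53 0.51 1.18 0.   1.46 0.6 ] F [ 0.1 -1.1 -0.6] gap 70.0
tool y [ 0.998 -0.067 -0.004] z [-0.004 -0.001 -1.   ]
(array([ 0.57,  0.15, 12.85]), array([-0.004,  0.001,  0.001]))
```

{"method": "servo_tool", "body": {
  "series": [
    [0.3, 0.1, 0.5, 0, 0, 0],
    [0.6, 0.1, 1.5, 0, 0, 0],
    [0.6, 0.1, 3, 0, 0, 0],
    [0.6, 0.1, 5, 0, 0, 0],
    [0.6, 0.1, 7, 0, 0, 0],
    [0.6, 0.1, 9, 0, 0, 0],
    [0.6, 0.1, 10.5, 0, 0, 0],
    [0.6, 0.1, 11.6, 0, 0, 0],
    [0.6, 0.1, 12.3, 0, 0, 0],
    [0.6, 0.1, 12.8, 0, 0, 0]
  ]
}}

```text
clock: 13.0
eef_pos: [540.7, 362.0, 102.6]
eef_rot: [-3.14, -0.001, 1.499]
wrist_force: [-0.2, -0.3, 0.8]
finger_gap: 70.0
```

{"method": "servo_tool", "body": {
  "series": [
    [0, 0, 0, 0, 0, 0],
    [0, 0, 0, 0, 0, 0],
    [0, 0, 0, 0, 0, 0],
    [0, 0, 0, 0, 0, 0],
    [0, 0, 0, 0, 0, 0],
    [0, 0, 0, 0, 0, 0],
    [0, 0, 0, 0, 0, 0],
    [0, 0, 0, 0, 0, 0],
    [0, 0, 0, 0, 0, 0],
    [0, 0, 0, 0, 0, 0]
  ],
  "gripper": 0,
  "grip_force": 50
}}

```text
clock: 13.83
eef_pos: [540.6, 362.5, 103.1]
eef_rot: [-3.14, -0.001, 1.5]
wrist_force: [-0.9, -0.7, -0.4]
finger_gap: 15.7
```

{"method": "servo_tool", "body": {
  "series": [
    [0, 0, -0.3, 0, 0, 0],
    [0, 0, -0.8, 0, 0, 0],
    [0, 0, -1.5, 0, 0, 0],
    [0, 0, -2.2, 0, 0, 0],
    [0, 0, -3, 0, 0, 0],
    [0, 0, -3, 0, 0, 0],
    [0, 0, -3, 0, 0, 0],
    [0, 0, -3, 0, 0, 0],
    [0, 0, -3, 0, 0, 0],
    [0, 0, -3, 0, 0, 0]
  ]
}}

```text
clock: 14.67
eef_pos: [540.5, 362.3, 132.7]
eef_rot: [-3.14, -0.001, 1.5]
wrist_force: [-0.5, 0.5, -4.3]
finger_gap: 15.7
```

```bash
python3 - <<'E'
from h import *
import cv2
from cell import *
s=st()
c=camera("wrist");cv2.imwrite("pics/w7.png",c["pixels"][:,:,::-1])
g=C(-90,0,296)
for a,x,z in((0,-200,296),(0,-130,330),(14,-90,330),(40,-90,296)):
  R=lean(a); print(a,delta(C(x,0,z)+19*R.as_matrix()[:,2],R))
E
```

```text
t 14.67 pos [540.5 362.3 132.7] chute [-405.7   -7.6  132.7] q [0.53 0.59 1.29 0.   1.27 0.6 ] F [-0.5  0.5 -4.3] gap 15.7
tool y [ 0.997 -0.071 -0.002] z [-0.001  0.001 -1.   ]
0 (array([-20.56,   0.79, -14.44]), array([-0.001, -0.001, -0.003]))
0 (array([-27.55,   0.8 , -17.84]), array([-0.001, -0.001, -0.003]))
14 (array([-31.09,   0.81, -17.9 ]), array([-0.001,  0.243, -0.003]))
40 (array([-30.33,   0.82, -14.89]), array([-0.   ,  0.697, -0.003]))
```

View pics/w7.png

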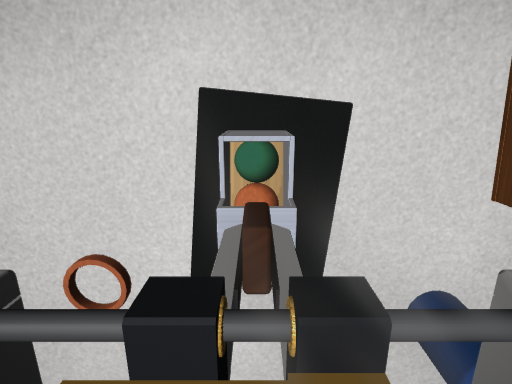

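{"method": "servo_tool", "body": {
  "series": [
    [0, 0, -0.7, 0, 0, 0],
    [-0.1, 0, -2, 0, 0, 0],
    [-0.4, 0, -4, 0, 0, 0],
    [-0.9, 0, -6, 0, 0, 0],
    [-1.6, 0, -8.2, 0, 0, 0],
    [-2.6, 0, -10.4, 0, 0, 0],
    [-3.8, 0.1, -12.6, 0, 0, 0],
    [-5.2, 0.2, -14.6, 0, 0, 0],
    [-6.8, 0.2, -16.4, 0, 0, 0],
    [-8.6, 0.3, -17.8, 0, 0, 0]
  ]
}}

```text
clock: 15.55
eef_pos: [537.5, 275.8, 314.3]
eef_rot: [3.14, -0.003, 1.5]
wrist_force: [0.7, -0.5, -4.9]
finger_gap: 15.6
```

{"method": "servo_tool", "body": {
  "series": [
    [-2, 0, -0.6, 0, 0, 0],
    [-4.1, 0.1, -0.9, 0, 0, 0],
    [-6.2, 0.2, -1.1, 0, 0, 0],
    [-8.3, 0.2, -1.1, 0, 0, 0],
    [-10.4, 0.3, -1.1, 0, 0, 0],
    [-12.5, 0.4, -1.1, 0, 0, 0],
    [-14.6, 0.4, -1.1, 0, 0, 0],
    [-16.5, 0.5, -1.1, 0, 0, 0],
    [-18, 0.5, -1.1, 0, 0, 0],
    [-18.9, 0.5, -1.1, 0, 0, 0]
  ]
}}

```text
clock: 16.38
eef_pos: [529.1, 85.8, 323.4]
eef_rot: [3.141, -0.001, 1.498]
wrist_force: [0.4, -0.6, -4.0]
finger_gap: 15.9
```

```bash
python3 - <<'E'
from h import *
import cv2
from cell import *
s=st()
for n in("wrist","side","top"):
  c=camera(n);cv2.imwrite(f"pics/{n}8.png",c["pixels"][:,:,::-1])
for a,x,z in((0,-90,335),(14,-90,325),(40,-90,298)):
  R=lean(a); print(a,delta(C(x,0,z)+13*R.as_matrix()[:,2],R))
E
```

```text
t 16.38 pos [529.1  85.8 323.4] chute [-1.290e+02 -1.000e-01  3.234e+02] q [0.09 0.21 1.37 0.   1.57 0.16] F [ 0.4 -0.6 -4. ] gap 15.9
tool y [ 0.997 -0.072  0.001] z [ 0.001  0.001 -1.   ]
0 (array([-4.05,  0.02,  0.06]), array([ 0.   , -0.002, -0.003]))
14 (array([-3.74,  0.02,  1.02]), array([ 0.   ,  0.243, -0.003]))
40 (array([-3.22,  0.01,  3.46]), array([ 0.001,  0.697, -0.003]))
```

View pics/wrist8.png

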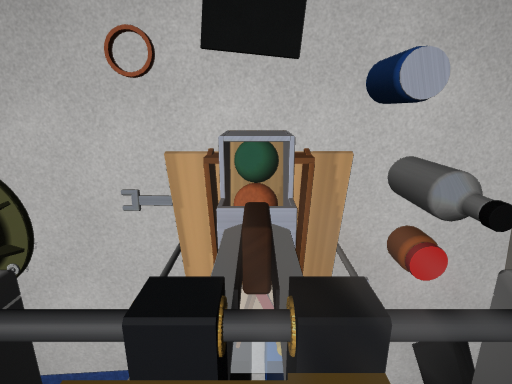

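View pics/side8.png

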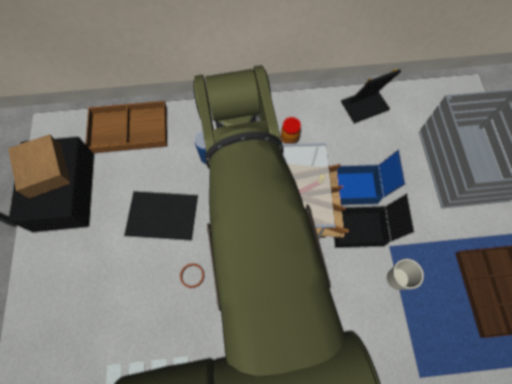

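```bash
python3 - <<'E'
from h import *
s=st()
for a,x,z in((4,-128,332),(9,-127,327),(13,-125,322),(19,-118,317),(26,-111,312),(33,-103,306),(40,-95,301)):
  R=lean(a); print(a,*delta(C(x,0,z)+13*R.as_matrix()[:,2],R,s))
E
```

```text
t 16.53 pos [529.2  87.3 322.7] chute [-130.5   -0.   322.7] q [0.09 0.21 1.37 0.   1.57 0.17] F [ 0.5  0.3 -4.5] gap 15.6
tool y [ 0.997 -0.072  0.   ] z [ 0.     0.002 -1.   ]
4 [-0.16  0.    0.36] [ 0.     0.068 -0.003]
9 [-0.15  0.    0.85] [ 0.     0.155 -0.003]
13 [-0.26  0.    1.33] [ 0.     0.225 -0.003]
19 [-0.83  0.    1.79] [ 0.001  0.33  -0.003]
26 [-1.38  0.01  2.23] [ 0.001  0.452 -0.003]
33 [-2.04  0.01  2.75] [ 0.001  0.574 -0.003]
40 [-2.72  0.01  3.16] [ 0.001  0.697 -0.003]
```

{"method": "servo_tool", "body": {
  "series": [
    [-0.1, 0, 0.3, 0, 0.068, 0],
    [-0.2, 0, 0.85, 0, 0.155, 0],
    [-0.3, 0, 1.3, 0, 0.225, 0],
    [-0.8, 0, 1.8, 0, 0.33, 0],
    [-1.4, 0, 2.2, 0, 0.45, 0],
    [-2, 0, 2.7, 0, 0.574, 0],
    [-2.7, 0, 3.1, 0, 0.697, 0],
    [-2.7, 0, 3.1, 0, 0.697, 0],
    [-2.7, 0, 3.1, 0, 0.697, 0],
    [-2.7, 0, 3.1, 0, 0.697, 0]
  ]
}}

```text
clock: 17.37
eef_pos: [527.6, 61.0, 291.5]
eef_rot: [-3.141, -0.696, 1.5]
wrist_force: [-0.1, 0.1, -2.8]
finger_gap: 15.9
```

```bash
python3 - <<'E'
from h import *
import cv2
from cell import *
s=st()
for n in("wrist","side","top"):
  c=camera(n);cv2.imwrite(f"pics/{n}9.png",c["pixels"][:,:,::-1])
E
```

```text
t 17.37 pos [527.6  61.  291.5] chute [-1.042e+02  2.000e-01  2.915e+02] q [-0.28  0.23  1.55  0.68  1.54 -0.3 ] F [-0.1  0.1 -2.8] gap 15.9
tool y [ 0.998 -0.07  -0.   ] z [ 0.045  0.639 -0.768]
```

View pics/wrist9.png

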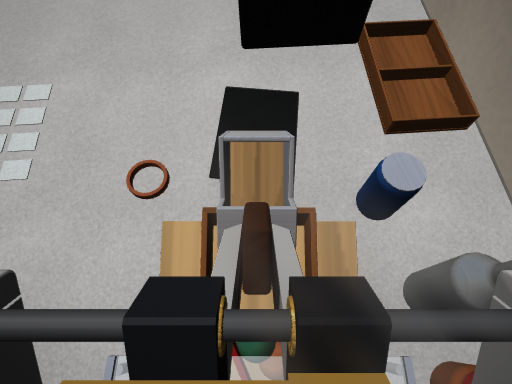

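View pics/side9.png

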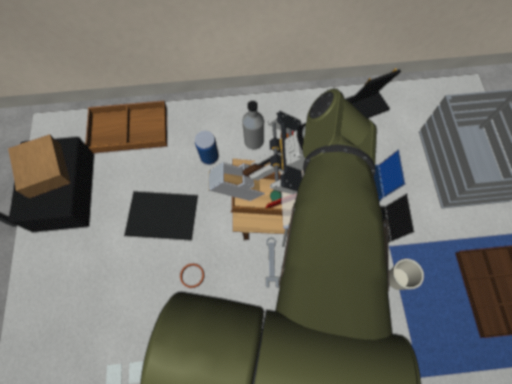

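Balls are leaving (green ball at about (257,345), last in line). Hold a little.

{"method": "servo_tool", "body": {
  "series": [
    [0, 0, 0, 0, 0, 0],
    [0, 0, 0, 0, 0, 0],
    [0, 0, 0, 0, 0, 0],
    [0, 0, 0, 0, 0, 0],
    [0, 0, 0, 0, 0, 0],
    [0, 0, 0, 0, 0, 0],
    [0, 0, 0, 0, 0, 0],
    [0, 0, 0, 0, 0, 0],
    [0, 0, 0, 0, 0, 0],
    [0, 0, 0, 0, 0, 0]
  ]
}}

```text
clock: 18.35
eef_pos: [527.3, 60.4, 290.8]
eef_rot: [-3.14, -0.698, 1.499]
wrist_force: [0.2, 0.1, -2.6]
finger_gap: 15.9
```

```bash
python3 - <<'E'
from h import *
import cv2
from cell import *
s=st()
for n in("wrist","side","top"):
  c=camera(n);cv2.imwrite(f"pics/{n}10.png",c["pixels"][:,:,::-1])
R=lean(0)
for p in(C(-135,0,325),):print(delta(p,R,s))
E
```

```text
t 18.35 pos [527.3  60.4 290.8] chute [-1.035e+02 -1.000e-01  2.908e+02] q [-0.29  0.23  1.55  0.68  1.54 -0.3 ] F [ 0.2  0.1 -2.6] gap 15.9
tool y [ 0.997 -0.071 -0.001] z [ 0.045  0.641 -0.766]
(array([ 4.61, -0.  , -0.6 ]), array([ 0.   , -0.698, -0.003]))
```

View pics/wrist10.png

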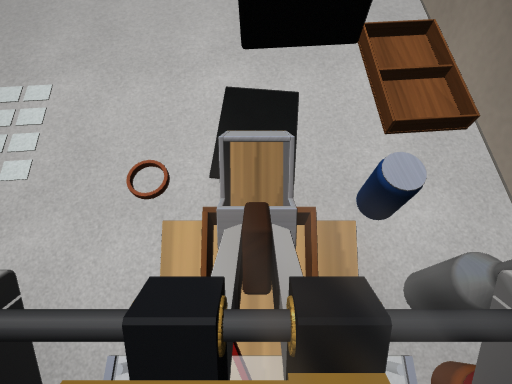

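View pics/side10.png

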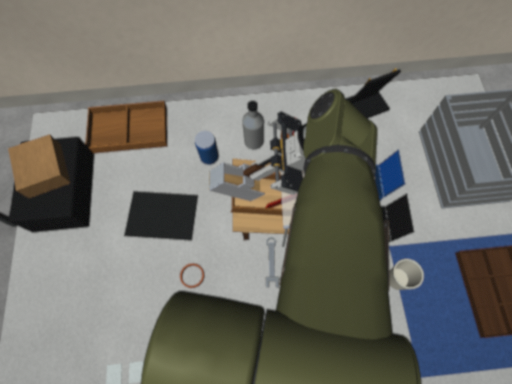

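View pics/top10.png

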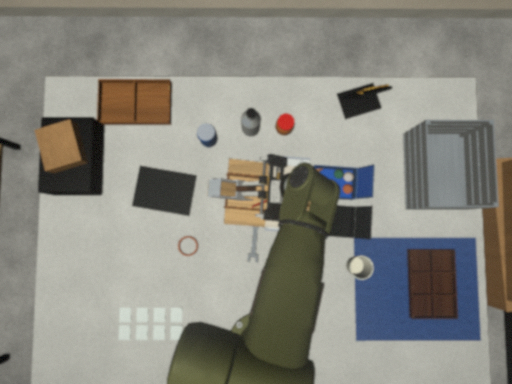

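{"method": "servo_tool", "body": {
  "series": [
    [0.4, 0, -0.3, 0, -0.06, 0],
    [1, 0, -0.6, 0, -0.16, 0],
    [1.7, 0, -0.9, 0, -0.26, 0],
    [2.4, 0, -1.1, 0, -0.36, 0],
    [3.1, 0, -1.2, 0, -0.46, 0],
    [3.9, 0, -1.2, 0, -0.56, 0],
    [4.5, 0, -1.2, 0, -0.64, 0],
    [5.1, 0, -1.2, 0, -0.698, 0],
    [5.1, 0, -1.2, 0, -0.698, 0],
    [5.1, 0, -1.2, 0, -0.698, 0]
  ]
}}

```text
clock: 19.33
eef_pos: [529.5, 92.5, 332.6]
eef_rot: [-3.14, -0.002, 1.501]
wrist_force: [-1.0, -0.9, -2.1]
finger_gap: 15.8
```

```bash
python3 - <<'E'
from h import *
s=st()
R0=Rn.from_euler("xyz",[-3.14,-.001,1.5])
print(delta([540.5,362.3,102.9],R0))
E
```

```text
t 19.33 pos [529.5  92.5 332.6] chute [-1.357e+02 -1.000e-01  3.326e+02] q [0.1  0.21 1.34 0.   1.59 0.17] F [-1.  -0.9 -2.1] gap 15.8
tool y [ 0.998 -0.07  -0.001] z [-0.001  0.002 -1.   ]
(array([26.94, -0.74, 23.02]), array([ 0.   , -0.001,  0.001]))
```

{"method": "servo_tool", "body": {
  "series": [
    [1.5, 0, 0, 0, 0, 0],
    [4, -0.1, 0, 0, 0, 0],
    [7, -0.2, 0, 0, 0, 0],
    [10.2, -0.3, 0, 0, 0, 0],
    [13.4, -0.4, 0.5, 0, 0, 0],
    [16.6, -0.5, 1.5, 0, 0, 0],
    [19.8, -0.6, 2.8, 0, 0, 0],
    [22.8, -0.7, 4.4, 0, 0, 0],
    [25.2, -0.7, 6.2, 0, 0, 0],
    [26.9, -0.7, 8, 0, 0, 0]
  ]
}}

```text
clock: 20.17
eef_pos: [541.7, 361.7, 251.3]
eef_rot: [-3.139, -0.002, 1.499]
wrist_force: [-0.0, 0.5, -3.2]
finger_gap: 15.7
```

{"method": "servo_tool", "body": {
  "series": [
    [0, 0, 2, 0, 0, 0],
    [0, 0, 4, 0, 0, 0],
    [0, 0, 6, 0, 0, 0],
    [0, 0, 8, 0, 0, 0],
    [0, 0, 10, 0, 0, 0],
    [0, 0, 11.5, 0, 0, 0],
    [0, 0, 12.6, 0, 0, 0],
    [0, 0, 13.2, 0, 0, 0],
    [0, 0, 13.5, 0, 0, 0],
    [0, 0, 13.5, 0, 0, 0]
  ]
}}

```text
clock: 21.0
eef_pos: [541.8, 360.3, 117.8]
eef_rot: [-3.14, -0.001, 1.499]
wrist_force: [-1.0, -0.8, -2.0]
finger_gap: 15.5
```

```bash
python3 - <<'E'
from h import *
s=st()
R0=Rn.from_euler("xyz",[-3.14,-.001,1.5])
print(delta([540.5,362.3,102.9],R0))
E
```

```text
t 21.0 pos [541.8 360.3 117.8] chute [-403.7   -6.3  117.8] q [0.53 0.6  1.3  0.   1.24 0.6 ] F [-1.  -0.8 -2. ] gap 15.5
tool y [ 0.997 -0.072 -0.001] z [-0.001  0.001 -1.   ]
(array([ 0.19, -0.14,  1.49]), array([ 0.   ,  0.   , -0.001]))
```

{"method": "servo_tool", "body": {
  "series": [
    [0, 0, 0.2, 0, 0, 0],
    [0, 0, 0.4, 0, 0, 0],
    [0, 0, 0.6, 0, 0, 0],
    [0, 0, 0.8, 0, 0, 0],
    [0, 0, 1, 0, 0, 0],
    [0, 0, 1.2, 0, 0, 0],
    [0, 0, 1.4, 0, 0, 0],
    [0, 0, 1.5, 0, 0, 0],
    [0, 0, 1.5, 0, 0, 0],
    [0, 0, 1.5, 0, 0, 0]
  ]
}}

```text
clock: 21.83
eef_pos: [541.6, 360.6, 103.2]
eef_rot: [-3.141, -0.0, 1.5]
wrist_force: [-0.6, -2.6, 1.6]
finger_gap: 15.7
```

{"method": "servo_tool", "body": {
  "series": [
    [0, 0, 0, 0, 0, 0],
    [0, 0, 0, 0, 0, 0],
    [0, 0, 0, 0, 0, 0],
    [0, 0, 0, 0, 0, 0],
    [0, 0, 0, 0, 0, 0],
    [0, 0, 0, 0, 0, 0],
    [0, 0, 0, 0, 0, 0],
    [0, 0, 0, 0, 0, 0],
    [0, 0, 0, 0, 0, 0],
    [0, 0, 0, 0, 0, 0]
  ],
  "gripper": 7
}}

```text
clock: 22.67
eef_pos: [541.6, 360.6, 102.9]
eef_rot: [-3.141, -0.0, 1.499]
wrist_force: [0.5, -0.4, 0.6]
finger_gap: 69.7
```

{"method": "servo_tool", "body": {
  "series": [
    [0, 0, -0.5, 0, 0, 0],
    [0, 0, -1.5, 0, 0, 0],
    [0, 0, -3, 0, 0, 0],
    [0, 0, -5, 0, 0, 0],
    [0, 0, -7, 0, 0, 0],
    [0, 0, -9, 0, 0, 0],
    [0, 0, -11, 0, 0, 0],
    [0, 0, -13, 0, 0, 0],
    [0, 0, -15, 0, 0, 0],
    [0, 0, -15, 0, 0, 0]
  ]
}}

```text
clock: 23.5
eef_pos: [542.5, 361.1, 258.5]
eef_rot: [3.137, -0.004, 1.5]
wrist_force: [0.2, 1.1, 0.9]
finger_gap: 69.9
```

```bash
python3 - <<'E'
from h import *
import cv2
from cell import *
s=st()
for n in("wrist","side","top"):
  c=camera(n);p=c["pixels"][:,:,::-1]
  cv2.imwrite(f"pics/{n}11.png",p if n=="wrist" else cv2.resize(p[110:260,120:420] ,None,fx=2.6,fy=2.6,interpolation=cv2.INTER_CUBIC))
E
```

```text
t 23.5 pos [542.5 361.1 258.5] chute [-404.5   -5.5  258.5] q [0.53 0.5  1.12 0.   1.51 0.6 ] F [0.2 1.1 0.9] gap 69.9
tool y [ 0.997 -0.071  0.005] z [ 0.005  0.004 -1.   ]
```

View pics/wrist11.png

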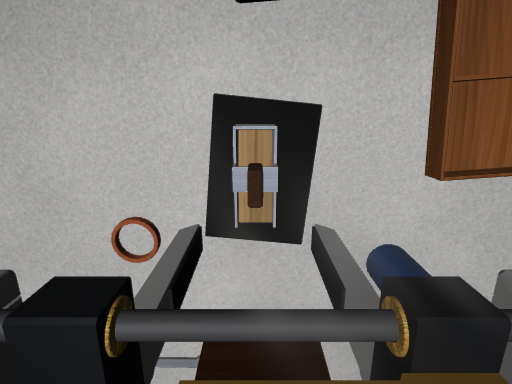

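View pics/side11.png

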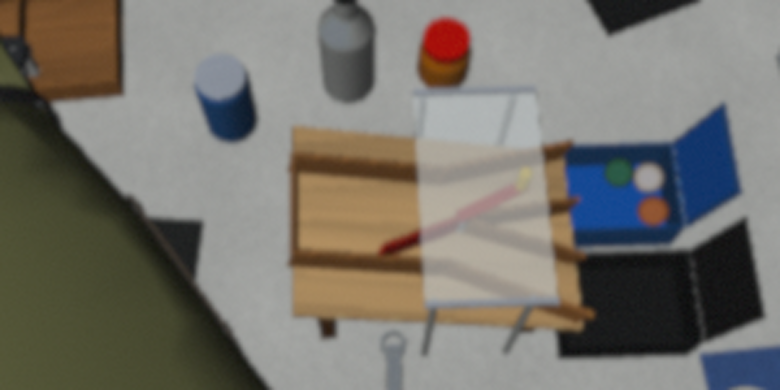

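View pics/top11.png

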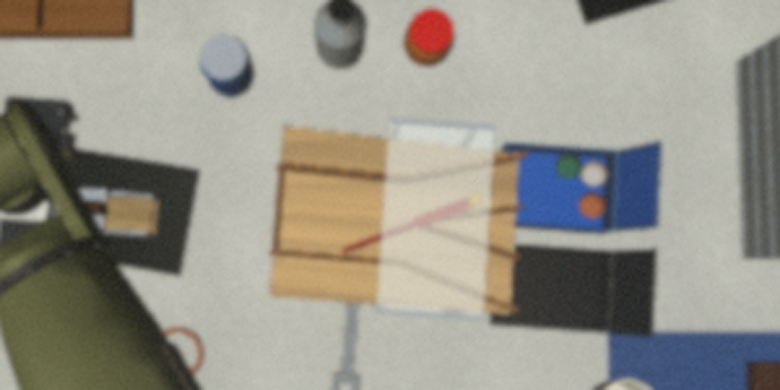

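```bash
python3 - <<'E'
from h import *
from cell import *
c=pickle.load(open("c0.pkl","rb"))
p=toC(ray(c["top"],476/2.6+120-.3,201/2.6+110-.3,196));q=toC(ray(c["side"],526/2.6+120-.3,175/2.6+110-.3,196))
for a in(p,q):print(a,np.arctan2(a[1],a[0]-20))
b=toC(ray(c["top"],346/2.6+120-.3,250/2.6+110-.3,175));print(b,np.arctan2(-b[1],20-b[0]))
s=read_state();w=camera("wrist")
T=np.eye(4);T[:3,:3]=Rn.from_euler("xyz",s["eef_rot"]).as_matrix();T[:3,3]=s["eef_pos"];T=T@w["mount"]
print([ray(w,255.5,v,139,T) for v in(170,208)])
sign_off()
E
```

```text
[ 81.26663141  26.31605835 196.        ] 0.40570411841997017
[ 81.05333831  24.31338803 196.        ] 0.3789812400196343
[-72.04563224 -42.91719172 175.        ] 0.4362931236411838
[array([541.20567661, 382.3074926 , 139.        ]), array([538.39548349, 343.07663074, 139.        ])]
the job is handed in; nothing more can be done
```

The three balls are in the blue tin, and the empty scoop is standing upright and released on the black pad. I handed the job in at about 23.6 s of the 72 s limit; no verdict is reported.

**Lever:** I pushed the post from the black tin's side with shut fingers leaning about 40°. At the stop the force rose from about 2 N to 9.6 N. The wrist camera matched the post at +0.44 rad, and I backed off.

**Pour:** I took the scoop by its handle and tipped it 40° nose down over the channel. I then set it back where it had stood.

**Last checks:**
- **Balls:** the side and top pictures both show all three in the blue tin and none in the black one.
- **Scoop:** the handle is about 16 mm from the pad's middle, against the 60 mm allowed. The scoop looks upright and empty.
- **Other goods:** by eye, none appears to have moved; I did not measure this.

**Disagreement:** my last flap readings from the blurred far cameras differ. The blade tip gave 0.44 rad, and the post gave 0.41 rad in the top picture and 0.38 rad in the side picture. The pass limit is 0.38 rad, so the side reading is right on it. Before the lever was moved, the post had also read about 2 mm off in these views. I trust the felt stop, the wrist view and the blade tip more.

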